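# Load the last milk sample and snap the locking cap on the crate

### The job

Stand the loose green-lidded sample vial upright in the one empty cell of the small dark crate and let go of it, leaving the other samples in their cells. Then put the blue locking cap over the steel stud in the middle of the crate, press it down past the click and on until it sits fully home, and finish while still pressing it down firmly (about as hard as the weight of a one-litre milk bottle), without letting up. Leave the other things on the bench where they are.

Things in the scene. Friction and masses are not known exactly. Their poses are not given: they have to be found in the camera images.
- crate: Dark crate fixed to the bench, 126 x 126 mm, 55 mm high, floor and walls 6 mm, at any yaw. Origin: centre of underside; z up, x, y along its sides. A cross of 6 mm dividers, 48 mm high, makes four 54 mm square cells centred at x, y = +-30 mm; the one at (+30, +30) is empty, the others hold vials like the loose one. A grey column (24 mm thick, 34 mm collar) at the crossing carries the stud.
- free_cell (a point): Centre of the floor of the empty cell (on the floor's upper face, 6 mm above the bench). Axes as the crate's.
- stud_seat (a point): Centre of the flat collar at the foot of the steel stud, 114 mm above the bench, where the cap's underside rests when home; the stud's axis is vertical through it. The stud rises 24 mm above it: 23 mm thick for 15 mm, then a cone to 10 mm at the tip. Four sprung brass balls stick out 4.5 mm from its sides, centred 10.6 mm above the collar.
- lockcap: Blue snap cap; origin at the centre of its underside. Its opening is a lip 27 mm wide, 5 mm high, with a wider cavity above. Over the stud, the lip meets the balls with the underside 16 mm above the collar; the force rises to some 8 to 12 N and drops away (the click) at about 10 mm; over the last 6 mm the balls pull the cap down with some 10 N, and it stops on the rigid collar.
- lockcap_center (a point): Centre of the blue cap, half-way up (20 mm above its underside); z up. 40 mm high, 70 to 120 g: a flange disc 96 mm in diameter, 5 mm thick, at the bottom; above it a ribbed round grip 44 mm in diameter with a flat closed top. Starts right way up, flat on the bench. Home, this point is 20 mm above stud_seat and the flange clears the vials' lids by 3 mm.
- vial: The loose sample vial: axes as vial_center, origin at the centre of its underside.
- vial_center (a point): Centre of the loose vial, half-way up (52.5 mm above its underside); z up. A straight milk-white cylinder 40 mm in diameter and 105 mm high including a green lid (41 mm in diameter, the top 13 mm); 75 to 155 g. It starts upright on the bench, to the left or right of the crate.
- full_a: Vial in the crate's cell (-30, +30) mm; origin at the centre of its underside.
- full_b: Vial in the crate's cell (-30, -30) mm; origin at the centre of its underside.
- full_c: Vial in the crate's cell (+30, -30) mm; origin at the centre of its underside.
- lab_bottle: Bystander: clear round lab bottle with a blue cap, 80 mm in diameter, 150 mm high; origin at the centre of its underside.
- screw_cap: Bystander: loose blue screw cap, 48 mm in diameter, 24 mm high, no flange; origin at the centre of its underside.
- logger: Bystander: white temperature logger, 75 x 36 x 22 mm with a 60 mm steel probe; origin at the centre of the housing's underside.
- dip_spoon: Bystander: steel spoon lying on the bench beyond the crate.
Mind the look-alikes: they are no part of the job. Of the things shaped like the lockcap, the blue one is meant.

How it is judged:
By the outcome, as a careful person would: the job done as asked, in the order asked, and still so for the second after the job is handed in, while the arm keeps its last pose, push and grip.
It also fails if it takes over 58 s, if anything falls off the work surface, if the arm or the gripper's body presses on something with over 40 N, if the wrist force passes 120 N, or if a joint passes its speed limit or range.

### The arm

A 7-joint arm with a two-finger parallel gripper is mounted at the origin on the work surface. World frame = base frame: x ahead of the robot, y to its left, z up, the work surface at z = 0. Lengths are in m, angles in rad, forces in N, time in s.
With the tool pointing down it reaches from about 0.425 to 0.825 m from the base axis. Payload 3.6 kg.
Tool frame: the origin (TCP) lies midway between the tips of the shut fingers; the grasp point (between the pads) lies 19 mm behind it; z points along the fingers, y is the direction in which the jaws open and shut (so a half turn about z gives the same grasp; the last joint's range is limited). The gripper opens to 93 mm and grips with 3 to 60 N. Pads are 15 mm wide; open, the fingers measure 128 mm over their backs; the gripper's body (75 mm by 188 mm) begins 65 mm behind the grasp point.
Start: joints at [-1.365, 0.615, -0.013, 1.423, 0.008, 1.103, -0.04], TCP at [0.149, 0.633, 0.219] pointing down, gripper open.
Joint ranges: [-3.12, 3.12], [-0.3, 2.06], [-1.34, 1.32], [0.26, 2.42], [-1.36, 4.5], [0.01, 1.98], [-2.84, 2.84]. Speed limits (rad/s): [2.79, 2.79, 3.14, 3.14, 3.14, 3.14, 3.14].

### API

Orientations are given as a unit quaternion [w, x, y, z].
In Python, from workcell import status, imaging, env, recognise, tip_of gives the robot as it stands. The module is installed in compiled form; this text tells all that it offers.
- The arm moves only by the tool play_rows, never from a script. Its arguments are lists of equal length, an entry for each row: "linear": the shift along the tool's x, y, z in cm, a list of three; "rot": the turn, a rotation vector about the tool's x, y, z in rad, a list of three; "claw": the opening, from 0 (shut) to 1 (fully open). A call has 1 to 5 rows; each row is the pose to reach, as a shift and turn from the pose commanded when the call began, along the tool's axes at that moment; what a row does not reach only later rows make up. A row lasts 1/12 s, in which the tool goes at most 41.7 mm and 7.16 degrees, less where a joint would pass 70% of its speed; a pose out of reach is approached as far as the arm can. A call with a gripper value outside its range is refused whole. The fingers move at their own pace and stop on an object; "force" is the grip in N (left out, the last holds). Time passes only in rows, so rows that repeat a pose let the fingers close. It gives the time, the measured TCP pose, the force and the opening at its end, in the units of the state.
- status.get_obs(): the state, without advancing time (a new reading comes with each control period).
- imaging.snapshot(name): name is "side" or "top" or "wrist"; returns a dict with "image" (384x512x3 uint8, blue, green, red), "fx", "fy", "cx", "cy" (pixels), "dist_coeffs" ([k1, k2, p1, p2, k3] as OpenCV has them; the pictures are not rectified), "R" (3x3) and "t" (3): a world point X has camera coordinates R X + t; the wrist camera has in their place "mount" (4x4, takes a point from camera to tool coordinates, whose origin is the TCP and whose axes are the flange's). Camera axes: x right, y down, z forward; pixel columns grow to the right and rows downward; lengths in m; the calibration is good to about 2 mm. A picture is of the moment at which its call begins: read the wrist's pose just before it. There is no depth.
- env.hand_in(): hands the job in, once; it reports no verdict.
Trained networks look in the newest picture that a camera, given by its name, has taken for a name from the list of things; names that differ only in an ending like _2 or _b are one class to them, and where a whole thing is asked for, a point or a joint stands for the part that bears it (a point fixed in the world has none). Each returns a list of dicts, best first, with "score" (0 to 1); they miss things now and then, are a little off and sometimes report something else, mostly with a low value. They report only what shows in the picture. A call takes as long as a camera call. They do not tell look-alikes from the thing itself.
- recognise(camera, label): "location" ([x, y, z] in m, in world coordinates, good to about 4 mm: the middle of the surface that is visible of it).
- tip_of(camera, label): "location" ([x, y, z] in m, in world coordinates, good to about 4 mm: a listed point, or the origin of a listed thing).
The state is a dict: "time": time; "joint_pos": joint angles; "joint_vel": joint speeds; "joint_torque": joint torques, N m; "position": TCP position; "tcp_rot": TCP orientation; "contact_force": force on the tool from outside, world axes, zero at the start; "moment": the same for the moment, N m; "gripper_width": finger opening in m.
Only numpy, scipy, OpenCV 4.12 (cv2) and the standard library are available. Lean on these libraries where they do the work, as an engineer would, in place of code of your own. Each camera call takes 0.05 s, during which the arm holds its last target.

## Working session

There is one attempt and no reset: what is moved stays moved. The work goes in short steps, Python scripts to look and compute and a tool call to move; the robot and the scene stay as the last step left them, time stands still between calls to the robot, and variables do not carry over. Pictures are saved under pics/ and viewed, and the job is handed in when it is done.

Besides the shell and the picture viewer there is one more tool, called after "Call:" as name(argument=value, ...) on one line, values as JSON. play_rows: Moves the arm, as the interface text tells. Its arguments: {"type":"object","properties":{"linear":{"type":"array"},"rot":{"type":"array"},"claw":{"type":"array"},"force":{"type":"number"}},"required":["linear","rot","claw"]}

```bash
mkdir -p pics; python3 - <<'E'
from workcell import status, imaging, recognise, tip_of
import cv2
o=status.get_obs(); print({k:o[k] for k in o})
for n in ("side","top","wrist"):
    s=imaging.snapshot(n); cv2.imwrite(f"pics/{n}0.png",s["image"])
    print(n,{k:(v.tolist() if hasattr(v,'tolist') else v) for k,v in s.items() if k!='image'})
    for l in ("crate","free_cell","stud_seat","lockcap_center","lockcap","vial_center","vial","lab_bottle","screw_cap","logger","dip_spoon"):
        try: print(l,[(round(d['score'],2),[round(float(x),3) for x in d['location']]) for d in tip_of(n,l)][:4])
        except Exception as e: print(l,e)
E
```

```text
{'time': 0.0, 'joint_pos': array([-1.36551026,  0.61588147, -0.01262919,  1.42487777,  0.00808709,
        1.10338904, -0.04038296]), 'joint_vel': array([ 1.69124714e-03,  3.62231952e-04,  2.39150213e-04,  5.09168027e-04,
        9.00919080e-04,  3.06329809e-06, -1.29917437e-03]), 'joint_torque': array([ 2.91968195e-05, -4.58941090e+01,  2.08721152e-01, -1.65746480e+01,
       -6.11319789e-02,  2.04070407e-02,  2.27543064e-04]), 'position': array([0.14911644, 0.63186094, 0.21751263]), 'tcp_rot': array([-1.36783593e-04,  1.15589960e-01,  9.93296225e-01, -1.24548279e-03]), 'contact_force': array([ 0.25587662,  0.7388799 , -0.15460906]), 'moment': array([ 0.02060851,  0.00544551, -0.01956528]), 'gripper_width': 0.09298477623971516}
side {'fx': 347.3457654951593, 'fy': 347.3457654951593, 'cx': 260.2840040504383, 'cy': 192.7605297909495, 'dist_coeffs': [0.020162939388795167, 0.0, 0.0, 0.0, 0.0], 'R': [[0.9721115532160104, -0.2345070449758345, -0.0023609236874900033], [-0.12126200747903312, -0.49400449152136955, -0.8609617226676621], [0.20073528251433814, 0.8372371278278428, -0.50866426859
[... 1849 characters left out ...]
-0.001])]
logger [(0.64, [0.378, -0.123, 0.0])]
dip_spoon [(0.74, [0.791, -0.098, 0.004])]
wrist {'fx': 293.08333134930234, 'fy': 293.08333134930234, 'cx': 259.2129453006011, 'cy': 193.4850440170649, 'dist_coeffs': [-0.07250692874947656, 0.0, 0.0, 0.0, 0.0], 'mount': [[-0.0007894745897971753, -0.9642519171282707, -0.2649860695288057, 0.07355271071388833], [0.9999996705256968, -0.000711200106820371, -0.00039133477245306773, 0.0005590321272256338], [0.00018888718362198925, -0.26498629117156414, 0.9642521609064555, -0.16606658497097526], [0.0, 0.0, 0.0, 1.0]]}
crate []
free_cell []
stud_seat []
lockcap_center []
lockcap []
vial_center []
vial []
lab_bottle []
screw_cap []
logger []
dip_spoon []
```

View pics/top0.png

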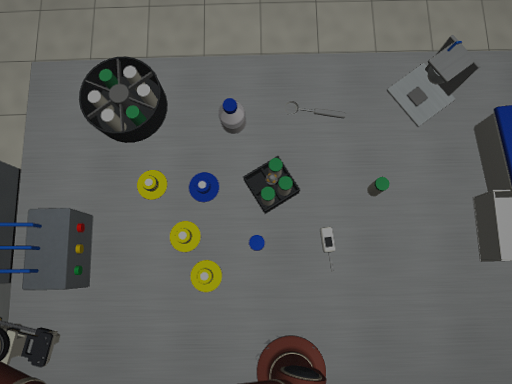

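View pics/side0.png

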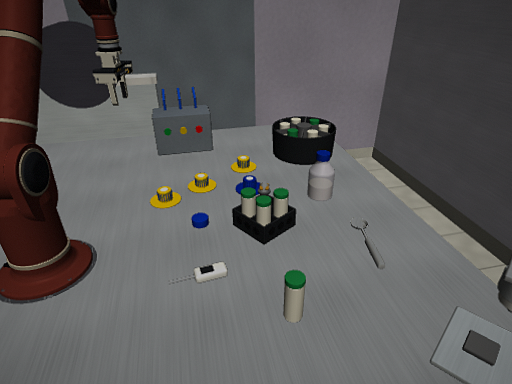

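```bash
cat > h.py <<'E'
import numpy as np, cv2
from scipy.spatial.transform import Rotation as Ro
def quat(q): return Ro.from_quat([q[1],q[2],q[3],q[0]])
def cam(s,obs=None):
    K=np.array([[s['fx'],0,s['cx']],[0,s['fy'],s['cy']],[0,0,1]]); D=np.array(s['dist_coeffs'])
    if 'R' in s: return K,D,np.array(s['R']),np.array(s['t'])
    M=np.array(s['mount']); R=quat(obs['tcp_rot']).as_matrix(); p=np.array(obs['position'])
    Rc=R@M[:3,:3]; tc=R@M[:3,3]+p
    return K,D,Rc.T,-Rc.T@tc
def proj(c,X):
    K,D,R,t=c; return cv2.projectPoints(np.array(X,float).reshape(-1,1,3),cv2.Rodrigues(R)[0],t,K,D)[0].reshape(-1,2)
def ray(c,uv,z):
    K,D,R,t=c; n=cv2.undistortPoints(np.array(uv,float).reshape(-1,1,2),K,D).reshape(-1,2)
    C=-R.T@t; d=np.c_[n,np.ones(len(n))]@R
    return C+d*((z-C[2])/d[:,2])[:,None]
def circ(cx,cy,z,r,n=72):
    a=np.linspace(0,2*np.pi,n,endpoint=False); return np.c_[cx+r*np.cos(a),cy+r*np.sin(a),np.full(n,z)]
def hull(c,P): return cv2.convexHull(proj(c,P).astype(np.float32)).reshape(-1,2)
def fitmask(c,mask,shape,x0):
    """find xy so that the silhouette hull of shape(x,y) best overlaps mask (IoU, supersampled)"""
    from scipy.optimize import minimize
    S=6; h,w=mask.shape
    ys,xs=np.nonzero(mask); u0,v0,u1,v1=max(xs.min()-12,0),max(ys.min()-12,0),min(xs.max()+12,w),min(ys.max()+12,h)
    m=cv2.resize((mask[v0:v1,u0:u1]*255).astype(np.uint8),None,fx=S,fy=S,interpolation=cv2.INTER_LINEAR)>127
    def f(p):
        hh=hull(c,shape(*p)); q=((hh-[u0,v0]+.5)*S-.5)
        im=np.zeros(m.shape,np.uint8); cv2.fillPoly(im,[np.round(q*16).astype(np.int32)],1,shift=4); im=im>0
        return 1-(im&m).sum()/max((im|m).sum(),1)
    r=minimize(f,x0,method='Nelder-Mead',options=dict(initial_simplex=[x0,np.add(x0,[.008,0]),np.add(x0,[0,.008])],xatol=1e-5,fatol=1e-5))
    return r.x,1-r.fun
def comps(mask,amin=20):
    n,l,s,ce=cv2.connectedComponentsWithStats(mask.astype(np.uint8)); return [(l==i,s[i],ce[i]) for i in range(1,n) if s[i][4]>=amin]
E
python3 - <<'E'
import sys; sys.path.insert(0,'.')
from h import *
from workcell import imaging
out=[]
for n,box in (("top",(180,145,400,225)),("side",(225,165,330,330))):
    s=imaging.snapshot(n); c=cam(s); im=s['image']; hsv=cv2.cvtColor(im,cv2.COLOR_BGR2HSV)
    np.savez(f'{n}.npz',im=im)
    g=(abs(hsv[...,0].astype(int)-70)<20)&(hsv[...,1]>120)&(hsv[...,2]>40)
    b=(abs(hsv[...,0].astype(int)-115)<12)&(hsv[...,1]>120)&(hsv[...,2]>40)
    for nm,m,zr in (("g",g,None),("b",b,None)):
        for mm,st,ce in comps(m,25):
            if not(box[0]<=ce[0]<=box[2] and box[1]<=ce[1]<=box[3]) : continue
            if nm=='g':
                for base in (0,.006):
                    sh=lambda x,y:np.r_[circ(x,y,base+.105,.0205),circ(x,y,base+.092,.0205)]
                    x0=ray(c,[ce],base+.1)[0,:2]; r=fitmask(c,mm,sh,x0); print(n,nm,base,ce.round(1),st[4],r[0].round(4),round(r[1],3))
            else:
                sh=lambda x,y:np.r_[circ(x,y,0,.048),circ(x,y,.005,.048)]
                x0=ray(c,[ce],.005)[0,:2]; r=fitmask(c,mm,sh,x0); print(n,nm,ce.round(1),st[4],r[0].round(4),round(r[1],3))
    x0,y0,x1,y1=box; k=3 if n=="top" else 4
    cv2.imwrite(f'pics/{n}_crop.png',cv2.resize(im[y0:y1,x0:x1],None,fx=k if k*(x1-x0)<800 else 3,fy=3 if n=="top" else 3.5,interpolation=cv2.INTER_CUBIC))
E
```

```text
top g 0 [275.1 164.2] 154 [0.5918 0.0326] 0.877
top g 0.006 [275.1 164.2] 154 [0.5897 0.0329] 0.868
top g 0 [285.1 182.5] 163 [0.537  0.0049] 0.92
top g 0.006 [285.1 182.5] 163 [0.5354 0.005 ] 0.917
top g 0 [381.7 183.3] 147 [ 0.528  -0.2738] 0.821
top g 0.006 [381.7 183.3] 147 [ 0.5273 -0.2724] 0.811
top g 0 [267.6 193.1] 162 [0.5069 0.0562] 0.929
top g 0.006 [267.6 193.1] 162 [0.5058 0.0561] 0.921
top b [203.7 186.9] 647 [0.5497 0.2557] 0.875
side g 0 [247.8 192.4] 130 [0.5098 0.067 ] 0.839
side g 0.006 [247.8 192.4] 130 [0.5077 0.0573] 0.818
side g 0 [280.7 193. ] 130 [0.5952 0.0429] 0.834
side g 0.006 [280.7 193. ] 130 [0.5926 0.0339] 0.812
side g 0 [263.1 200.5] 152 [0.5397 0.0168] 0.891
side g 0.006 [263.1 200.5] 152 [0.5374 0.0068] 0.869
side g 0 [294.9 279. ] 314 [ 0.5301 -0.2734] 0.842
side g 0.006 [294.9 279. ] 314 [ 0.5281 -0.2785] 0.824
side b [247.8 184.2] 224 [0.5466 0.2739] 0.505
```

View pics/top_crop.png

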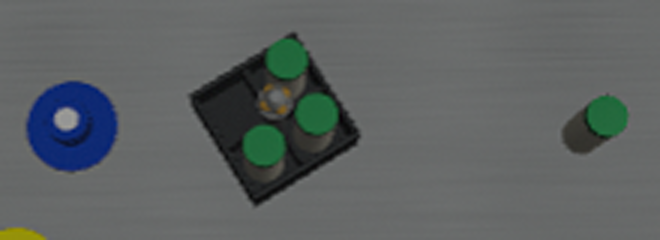

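View pics/side_crop.png

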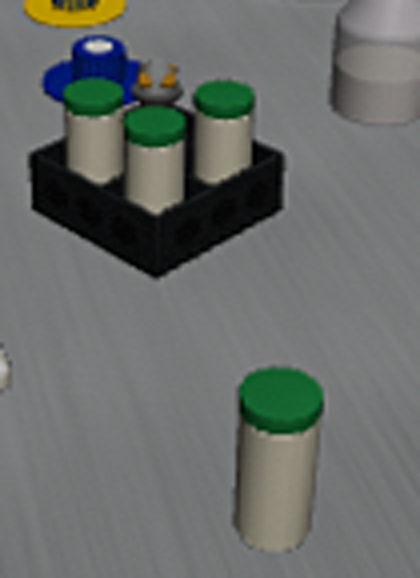

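```bash
python3 - <<'E'
from h import *
from workcell import status
from scipy.optimize import minimize
S={'top':dict(fx=412.9,fy=412.9,cx=263.9307,cy=189.3841,dist_coeffs=[-0.03551,0,0,0,0],R=[[-0.02166214842419863, -0.9997077987527248, -0.010726995787702389], [-0.9820485284969463, 0.023288022246853647, -0.18718535118115562], [0.18738046590461482, 0.006479593568384124, -0.9822660412864521]],t=[0.07877302253738705, 0.5256189743494433, 1.1895329472117433]),
'side':dict(fx=347.34576,fy=347.34576,cx=260.284,cy=192.7605,dist_coeffs=[0.020163,0,0,0,0],R=[[0.9721115532160104, -0.2345070449758345, -0.0023609236874900033], [-0.12126200747903312, -0.49400449152136955, -0.8609617226676621], [0.20073528251433814, 0.8372371278278428, -0.5086642685902695]],t=[-0.5133234766564723, 0.17837694123468684, 0.8393007894540114])}
c=cam(S['top']); im=np.load('top.npz')['im']
cr=np.array([[190,97],[296,34],[360,135],[256,205]])/3+[180,145]
P=ray(c,cr,.055); print(P.round(4), P.mean(0).round(4))
for i in range(4): d=P[(i+1)%4]-P[i]; print(np.linalg.norm(d[:2]).round(4), np.degrees(np.arctan2(d[1],d[0])).round(1))
# silhouette fit of the dark mask (crate + vials clipped): edges only, IoU with hull of box
v=im.max(2).astype(int); m=(v<50); 
sub=np.zeros_like(m); sub[150:218,238:305]=m[150:218,238:305]
k=max(comps(sub,50),key=lambda t:t[1][4])[0]
hm=np.zeros(k.shape,np.uint8); ys,xs=np.nonzero(k); cv2.fillConvexPoly(hm,cv2.convexHull(np.c_[xs,ys].astype(np.int32)),1)
print(hm.sum())
def box(x,y,a):
    q=.063*np.array([[1,1],[-1,1],[-1,-1],[1,-1]]); R=np.array([[np.cos(a),-np.sin(a)],[np.sin(a),np.cos(a)]])
    q=q@R.T+[x,y]; return np.r_[np.c_[q,np.zeros(4)],np.c_[q,np.full(4,.055)]]
for a in np.radians(range(20,41,2)):
    r=fitmask(c,hm>0,lambda x,y:box(x,y,a),[.547,.043]); print(round(np.degrees(a)),r[0].round(4),round(r[1],4))
print(status.get_obs()['time'])
E
```

```text
[[ 0.5647  0.128   0.055 ]
 [ 0.6274  0.0199  0.055 ]
 [ 0.5219 -0.0409  0.055 ]
 [ 0.4541  0.0642  0.055 ]] [0.542  0.0428 0.055 ]
0.125 -59.9
0.1217 -150.1
0.125 122.8
0.1276 30.0
1801
20 [0.5439 0.0446] 0.8606
22 [0.5441 0.045 ] 0.8779
24 [0.5444 0.0448] 0.8969
26 [0.5456 0.0448] 0.9161
28 [0.5458 0.0457] 0.9356
30 [0.5455 0.0454] 0.9501
32 [0.5463 0.0458] 0.9461
34 [0.5456 0.0458] 0.9275
36 [0.5455 0.0455] 0.9085
38 [0.5451 0.0466] 0.8906
40 [0.5442 0.0466] 0.8726
1.9
```

Call:
play_rows(linear=[[0,-3,0],[-1.5,-6,0],[-4,-9,0],[-8,-11,0],[-12,-12,0]], rot=[[0,0,0],[0,0,0],[0,0,0],[0,0,0],[0,0,0]], claw=[1,1,1,1,1])

```text
time: 2.32
position: [0.2349, 0.4875, 0.2191]
tcp_rot: [-0.001, 0.114, 0.994, -0.0]
contact_force: [1.3, 0.7, 0.4]
gripper_width: 0.0927
```

```bash
cat >> h.py <<'E'
import sys
def move(target,yaw,n=5,o=None):
    """shift (cm) and rotvec in present tool axes to get TCP to target, tool down, tool y at world angle yaw deg"""
    from workcell import status
    o=o or status.get_obs(); R=quat(o['tcp_rot']); p=np.array(o['position'])
    a=np.radians(yaw); y=np.array([np.cos(a),np.sin(a),0]); z=np.array([0,0,-1.]); x=np.cross(y,z)
    Rt=Ro.from_matrix(np.c_[x,y,z]); d=R.inv().apply(np.array(target)-p)*100; rv=(R.inv()*Rt).as_rotvec()
    print('t',o['time'],'p',p.round(4),'F',np.round(o['contact_force'],1),'w',round(o['gripper_width'],4),'yaw',np.degrees(np.arctan2(*R.as_matrix()[[1,0],1])).round(1))
    print('total',d.round(2),rv.round(3))
    for i in range(1,n+1): print((d*i/n).round(1).tolist(),(rv*i/n).round(3).tolist())
E
python3 -c "
from h import *
move([0.40,0.36,.22],44)"
```

```text
t 2.3167 p [0.2349 0.4875 0.2191] F [1.3 0.7 0.4] w 0.0927 yaw 77.0
total [-18.96  -8.7   -0.1 ] [-0.001 -0.001  0.575]
[-3.8, -1.7, -0.0] [-0.0, -0.0, 0.115]
[-7.6, -3.5, -0.0] [-0.0, -0.0, 0.23]
[-11.4, -5.2, -0.1] [-0.001, -0.0, 0.345]
[-15.2, -7.0, -0.1] [-0.001, -0.001, 0.46]
[-19.0, -8.7, -0.1] [-0.001, -0.001, 0.575]
```

Call:
play_rows(linear=[[-3.8,-1.7,0],[-7.6,-3.5,0],[-11.4,-5.2,0],[-15.2,-7,0],[-19,-8.7,0]], rot=[[0,0,0.115],[0,0,0.23],[0,0,0.345],[0,0,0.46],[0,0,0.575]], claw=[1,1,1,1,1])

```text
time: 2.73
position: [0.402, 0.3601, 0.2191]
tcp_rot: [0.0, 0.395, 0.919, 0.0]
contact_force: [1.1, -0.4, 0.1]
gripper_width: 0.0928
```

```bash
python3 -c "
from h import *
move([0.49,0.18,.22],13)"
```

```text
t 2.7333 p [0.402  0.3601 0.2191] F [ 1.1 -0.4  0.1] w 0.0928 yaw 43.5
total [-19.13  -6.01  -0.1 ] [ 0.001 -0.     0.532]
[-3.8, -1.2, -0.0] [0.0, -0.0, 0.106]
[-7.7, -2.4, -0.0] [0.0, -0.0, 0.213]
[-11.5, -3.6, -0.1] [0.0, -0.0, 0.319]
[-15.3, -4.8, -0.1] [0.001, -0.0, 0.425]
[-19.1, -6.0, -0.1] [0.001, -0.0, 0.532]
```

Call:
play_rows(linear=[[-3.8,-1.2,0],[-7.7,-2.4,0],[-11.5,-3.6,0],[-15.3,-4.8,0],[-19.1,-6,0]], rot=[[0,0,0.106],[0,0,0.213],[0,0,0.319],[0,0,0.425],[0,0,0.532]], claw=[1,1,1,1,1])

```text
time: 3.15
position: [0.4901, 0.1805, 0.219]
tcp_rot: [0.0, 0.622, 0.783, 0.0]
contact_force: [0.8, 0.9, 0.4]
gripper_width: 0.093
```

```bash
python3 -c "
from h import *
move([0.52,-0.015,.22],-14.5)"
```

```text
t 3.15 p [0.4901 0.1805 0.219 ] F [0.8 0.9 0.4] w 0.093 yaw 13.0
total [-19.72  -1.49  -0.11] [ 0.001 -0.001  0.48 ]
[-3.9, -0.3, -0.0] [0.0, -0.0, 0.096]
[-7.9, -0.6, -0.0] [0.0, -0.0, 0.192]
[-11.8, -0.9, -0.1] [0.0, -0.0, 0.288]
[-15.8, -1.2, -0.1] [0.001, -0.0, 0.384]
[-19.7, -1.5, -0.1] [0.001, -0.001, 0.48]
```

Call:
play_rows(linear=[[-3.9,-0.3,0],[-7.9,-0.6,0],[-11.8,-0.9,0],[-15.8,-1.2,0],[-19.7,-1.5,0]], rot=[[0,0,0.096],[0,0,0.192],[0,0,0.288],[0,0,0.384],[0,0,0.48]], claw=[1,1,1,1,1])

```text
time: 3.57
position: [0.5204, -0.0149, 0.2191]
tcp_rot: [0.0, 0.79, 0.612, 0.0]
contact_force: [0.8, 0.4, -0.5]
gripper_width: 0.0931
```

```bash
cat > w.py <<'E'
from h import *
from workcell import status, imaging
import sys
def wr(name):
    o=status.get_obs(); s=imaging.snapshot('wrist'); c=cam(s,o); cv2.imwrite(f'pics/{name}.png',s['image']); np.savez(f'{name}.npz',im=s['image'],K=c[0],D=c[1],R=c[2],t=c[3]); return c,s['image'],o
E
python3 -c "
from w import *
c,im,o=wr('w1')
move([0.527,-0.2,.22],-14.5,o=o)
d=im.copy()
C=np.array([.546,.0445]);a=np.radians(30.5);R=np.array([[np.cos(a),-np.sin(a)],[np.sin(a),np.cos(a)]])
for z in (.055,):
  q=np.array([[1,1],[-1,1],[-1,-1],[1,-1]])*.063@R.T+C
  cv2.polylines(d,[proj(c,np.c_[q,np.full(4,z)]).round().astype(int)],True,(0,255,255),1)
for X in ([*C,.138],[*(R@[.03,.03]+C),.006]): cv2.circle(d,tuple(proj(c,[X])[0].round().astype(int)),3,(0,0,255),1)
cv2.imwrite('pics/w1d.png',d)
"
```

```text
t 3.5667 p [ 0.5204 -0.0149  0.2191] F [ 0.8  0.4 -0.5] w 0.0931 yaw -14.5
total [-17.76   5.26  -0.1 ] [ 0.001 -0.     0.001]
[-3.6, 1.1, -0.0] [0.0, -0.0, 0.0]
[-7.1, 2.1, -0.0] [0.0, -0.0, 0.0]
[-10.7, 3.2, -0.1] [0.0, -0.0, 0.0]
[-14.2, 4.2, -0.1] [0.001, -0.0, 0.001]
[-17.8, 5.3, -0.1] [0.001, -0.0, 0.001]
```

View pics/w1d.png

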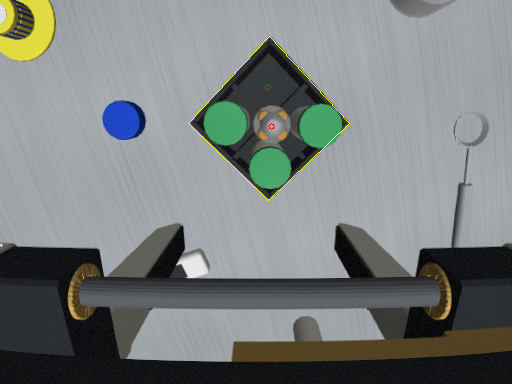

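Call:
play_rows(linear=[[-3.6,1.1,0],[-7.1,2.1,0],[-10.7,3.2,0],[-14.2,4.2,-0.1],[-17.8,5.3,-0.1]], rot=[[0,0,0],[0,0,0],[0,0,0],[0,0,0],[0,0,0]], claw=[1,1,1,1,1])

```text
time: 4.03
position: [0.5281, -0.1997, 0.22]
tcp_rot: [0.0, 0.789, 0.615, 0.0]
contact_force: [1.1, 0.3, 0.5]
gripper_width: 0.093
```

```bash
python3 -c "
from w import *
c,im,o=wr('w2')
move([0.5285,-0.2735,.18],-14.5,o=o,n=2)
hsv=cv2.cvtColor(im,cv2.COLOR_BGR2HSV)
g=(abs(hsv[...,0].astype(int)-70)<20)&(hsv[...,1]>120)&(hsv[...,2]>40)
d=im.copy()
for mm,st,ce in comps(g,100):
  sh=lambda x,y:np.r_[circ(x,y,.105,.0205),circ(x,y,.092,.0205)]
  print(ce,st[4],fitmask(c,mm,sh,ray(c,[ce],.1)[0,:2]))
for p in proj(c,circ(.5285,-.2735,.105,.0205)): cv2.circle(d,tuple(p.round().astype(int)),1,(0,0,255),-1)
cv2.imwrite('pics/w2d.png',d)
# stud from w1
z=np.load('w1.npz');c1=(z['K'],z['D'],z['R'],z['t']);im=z['im'];cv2.imwrite('pics/w1c.png',cv2.resize(im[85:170,225:320],None,fx=7,fy=7,interpolation=cv2.INTER_CUBIC))
hsv=cv2.cvtColor(im,cv2.COLOR_BGR2HSV); h=hsv[...,0].astype(int)
m=(abs(h-18)<10)&(hsv[...,1]>80); m[:, :240]=0; m[:,305:]=0; m[:100]=0; m[150:]=0
ys,xs=np.nonzero(m)
for mm,st,ce in comps(m,4): print(ce,st[4],ray(c1,[ce],.1246))
"
```

```text
t 4.0333 p [ 0.5281 -0.1997  0.22  ] F [1.1 0.3 0.5] w 0.093 yaw -14.1
total [-7.15  1.84  4.  ] [ 0.001 -0.001  0.007]
[-3.6, 0.9, 2.0] [0.0, -0.0, 0.003]
[-7.1, 1.8, 4.0] [0.001, -0.001, 0.007]
[276.4305685  253.19478099] 1073 (array([ 0.52864328, -0.27531766]), np.float64(0.8666861209005814))
[261.94444444 114.26388889] 72 [[0.54091298 0.05545058 0.1246    ]]
[282.74324324 113.98648649] 74 [[0.55835289 0.05121101 0.1246    ]]
[261.76119403 135.10447761] 67 [[0.53633674 0.03825502 0.1246    ]]
[282.46268657 135.11940299] 67 [[0.55391566 0.03371515 0.1246    ]]
```

View pics/w2d.png

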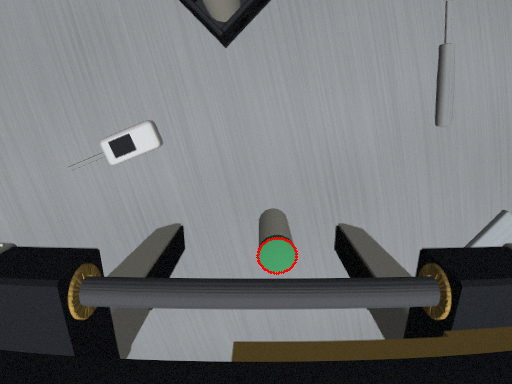

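View pics/w1c.png

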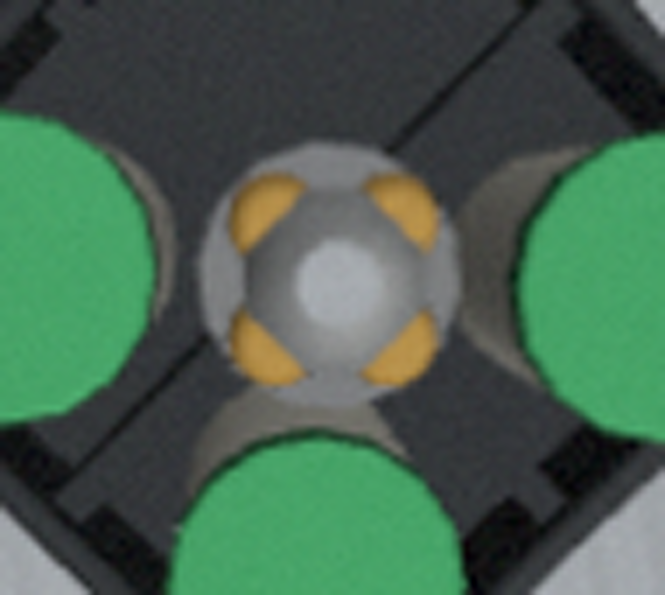

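Call:
play_rows(linear=[[-3.6,0.9,0],[-7.2,1.9,2],[-7.2,1.9,6],[-7.2,1.9,10],[-7.2,1.9,13]], rot=[[0,0,0],[0,0,0],[0,0,0],[0,0,0],[0,0,0]], claw=[1,1,1,1,1], force=20)

```text
time: 4.5
position: [0.5277, -0.2728, 0.0871]
tcp_rot: [-0.001, 0.789, 0.614, -0.0]
contact_force: [-0.1, 0.6, -0.3]
gripper_width: 0.0929
```

```bash
python3 -c "
from w import *
move([0.5285,-0.274,.056],-14.5,n=2)
"
```

```text
t 4.5 p [ 0.5277 -0.2728  0.0871] F [-0.1  0.6 -0.3] w 0.0929 yaw -14.3
total [-0.1   0.11  3.11] [-0.002 -0.001  0.004]
[-0.1, 0.1, 1.6] [-0.001, -0.0, 0.002]
[-0.1, 0.1, 3.1] [-0.002, -0.001, 0.004]
```

Call:
play_rows(linear=[[-0.1,0,2],[-0.1,0,3.2],[-0.1,0,3.2],[-0.1,0,3.2],[-0.1,0,3.2]], rot=[[0,0,0],[0,0,0],[0,0,0],[0,0,0],[0,0,0]], claw=[1,1,0.3,0.3,0.3], force=20)

```text
time: 4.92
position: [0.5297, -0.2746, 0.0593]
tcp_rot: [0.002, 0.789, 0.614, 0.001]
contact_force: [0.4, -0.4, 0.5]
gripper_width: 0.0773
```

Call:
play_rows(linear=[[0,0,0],[0,0,0],[0,0,0],[0,0,0],[0,0,0]], rot=[[0,0,0],[0,0,0],[0,0,0],[0,0,0],[0,0,0]], claw=[0.2,0.2,0.2,0.2,0.2], force=20)

```text
time: 5.33
position: [0.5286, -0.274, 0.0581]
tcp_rot: [0.0, 0.789, 0.614, 0.0]
contact_force: [0.5, -0.1, -0.1]
gripper_width: 0.0442
```

```bash
python3 -c "
from w import *
move([0.5285,-0.274,.25],-14.5,n=5)
"
```

```text
t 5.3333 p [ 0.5286 -0.274   0.0581] F [ 0.5 -0.1 -0.1] w 0.0442 yaw -14.2
total [  0.     0.   -19.19] [0.001 0.    0.005]
[0.0, 0.0, -3.8] [0.0, 0.0, 0.001]
[0.0, 0.0, -7.7] [0.0, 0.0, 0.002]
[0.0, 0.0, -11.5] [0.0, 0.0, 0.003]
[0.0, 0.0, -15.4] [0.001, 0.0, 0.004]
[0.0, 0.0, -19.2] [0.001, 0.0, 0.005]
```

Call:
play_rows(linear=[[0,0,0],[0,0,0],[0,0,0],[0,0,-1],[0,0,-2]], rot=[[0,0,0],[0,0,0],[0,0,0],[0,0,0],[0,0,0]], claw=[0.2,0.2,0.2,0.2,0.2], force=25)

```text
time: 5.75
position: [0.5277, -0.2736, 0.0776]
tcp_rot: [-0.001, 0.789, 0.614, -0.001]
contact_force: [0.7, -0.1, -0.8]
gripper_width: 0.0404
```

Call:
play_rows(linear=[[0,0,-3],[0,0,-7],[0,0,-11],[0,0,-15],[0,0,-15]], rot=[[0,0,0],[0,0,0],[0,0,0],[0,0,0],[0,0,0]], claw=[0.2,0.2,0.2,0.2,0.2])

```text
time: 6.17
position: [0.5321, -0.2777, 0.2375]
tcp_rot: [0.008, 0.789, 0.614, 0.004]
contact_force: [1.1, -1.0, -0.3]
gripper_width: 0.0402
```

```bash
python3 -c "
from w import *
from workcell import imaging
s=imaging.snapshot('side');cv2.imwrite('pics/s2.png',cv2.resize(s['image'][100:340,200:360],None,fx=2.4,fy=2.4))
move([0.545,-0.12,.227],-14.5,n=4)
"
```

```text
t 6.2167 p [ 0.5305 -0.2763  0.2336] F [ 0.1 -0.6 -1.4] w 0.0402 yaw -14.2
total [15.5  -2.45  0.59] [0.011 0.003 0.005]
[3.9, -0.6, 0.1] [0.003, 0.001, 0.001]
[7.8, -1.2, 0.3] [0.006, 0.001, 0.002]
[11.6, -1.8, 0.4] [0.009, 0.002, 0.004]
[15.5, -2.4, 0.6] [0.011, 0.003, 0.005]
```

View pics/s2.png

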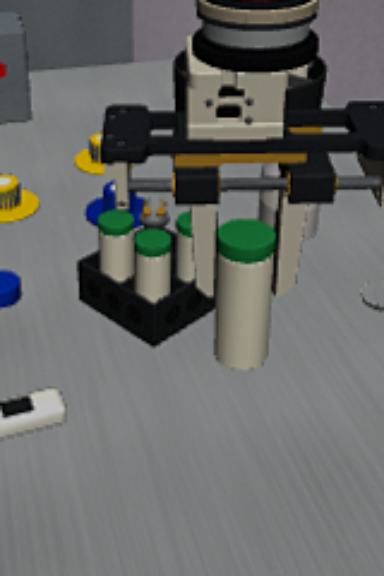

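Call:
play_rows(linear=[[3,-0.5,0],[6,-1,0],[10,-1.6,0],[13,-2.1,0.3],[15.5,-2.4,0.3]], rot=[[0,0,0],[0,0,0],[0,0,0],[0,0,0],[0,0,0]], claw=[0.2,0.2,0.2,0.2,0.2])

```text
time: 6.63
position: [0.542, -0.1139, 0.2232]
tcp_rot: [-0.002, 0.788, 0.615, -0.001]
contact_force: [-0.7, 0.8, -1.1]
gripper_width: 0.0402
```

```bash
python3 -c "
from w import *
move([0.5576,0.0859,.227],-14.5,n=5)
"
```

```text
t 6.6333 p [ 0.542  -0.1139  0.2232] F [-0.7  0.8 -1.1] w 0.0402 yaw -14.1
total [19.77 -3.34 -0.33] [-0.004 -0.002  0.008]
[4.0, -0.7, -0.1] [-0.001, -0.0, 0.002]
[7.9, -1.3, -0.1] [-0.002, -0.001, 0.003]
[11.9, -2.0, -0.2] [-0.002, -0.001, 0.005]
[15.8, -2.7, -0.3] [-0.003, -0.001, 0.006]
[19.8, -3.3, -0.3] [-0.004, -0.002, 0.008]
```

Call:
play_rows(linear=[[4,-0.7,-0.1],[8,-1.4,-0.2],[12,-2,-0.3],[15.5,-2.6,-0.3],[18.5,-3.1,-0.3]], rot=[[0,0,0],[0,0,0],[0,0,0],[0,0,0],[0,0,0]], claw=[0.2,0.2,0.2,0.2,0.2])

```text
time: 7.05
position: [0.5574, 0.0727, 0.2267]
tcp_rot: [-0.001, 0.788, 0.615, -0.001]
contact_force: [-0.5, 0.7, -1.5]
gripper_width: 0.04
```

Call:
play_rows(linear=[[1.2,-0.2,0],[1.7,-0.3,0],[1.7,-0.3,0],[1.7,-0.3,0],[1.7,-0.3,0]], rot=[[0,0,0],[0,0,0],[0,0,0],[0,0,0],[0,0,0]], claw=[0.2,0.2,0.2,0.2,0.2])

```text
time: 7.47
position: [0.5597, 0.0831, 0.2278]
tcp_rot: [0.001, 0.791, 0.612, -0.001]
contact_force: [0.2, -0.4, -1.5]
gripper_width: 0.04
```

```bash
python3 -c "
from w import *
c,im,o=wr('w3')
move([0.5576,0.0859,.13],-14.5,n=3,o=o)
"
```

```text
t 7.4667 p [0.5597 0.0831 0.2278] F [ 0.2 -0.4 -1.5] w 0.04 yaw -14.5
total [ 0.23 -0.27  9.78] [0.    0.002 0.001]
[0.1, -0.1, 3.3] [0.0, 0.001, 0.0]
[0.2, -0.2, 6.5] [0.0, 0.001, 0.0]
[0.2, -0.3, 9.8] [0.0, 0.002, 0.001]
```

View pics/w3.png

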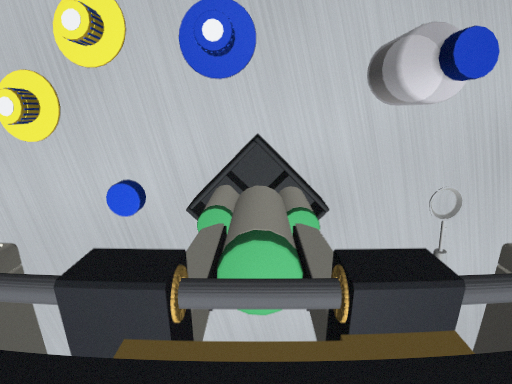

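Call:
play_rows(linear=[[0.1,-0.1,2.5],[0.2,-0.2,5.5],[0.2,-0.2,8],[0.2,-0.2,9.5],[0.2,-0.2,9.5]], rot=[[0,0,0],[0,0,0],[0,0,0],[0,0,0],[0,0,0]], claw=[0.2,0.2,0.2,0.2,0.2])

```text
time: 7.93
position: [0.5557, 0.0869, 0.1295]
tcp_rot: [-0.002, 0.79, 0.613, -0.003]
contact_force: [-1.4, -0.2, -1.2]
gripper_width: 0.0402
```

```bash
python3 -c "
from w import *
c,im,o=wr('w4')
move([0.5576,0.0859,.066],-14.5,n=4,o=o)
d=im.copy()
C=np.array([.547,.0448]);a=np.radians(30.5);R=np.array([[np.cos(a),-np.sin(a)],[np.sin(a),np.cos(a)]])
q=np.array([[1,1],[-1,1],[-1,-1],[1,-1]])*.063@R.T+C
cv2.polylines(d,[proj(c,np.c_[q,np.full(4,.055)]).round().astype(int)],True,(0,255,255),1)
F=R@[.03,.03]+C
q=np.array([[1,1],[-1,1],[-1,-1],[1,-1]])*.027@R.T+F
cv2.polylines(d,[proj(c,np.c_[q,np.full(4,.055)]).round().astype(int)],True,(0,255,0),1)
p=o['position']; b=p[2]-.058
cv2.polylines(d,[proj(c,circ(p[0],p[1],b,.02)).round().astype(int)],True,(0,0,255),1)
cv2.imwrite('pics/w4d.png',d)
"
```

```text
t 7.9333 p [0.5557 0.0869 0.1295] F [-1.4 -0.2 -1.2] w 0.0402 yaw -14.4
total [-0.02  0.25  6.35] [-0.007  0.004  0.002]
[-0.0, 0.1, 1.6] [-0.002, 0.001, 0.001]
[-0.0, 0.1, 3.2] [-0.003, 0.002, 0.001]
[-0.0, 0.2, 4.8] [-0.005, 0.003, 0.002]
[-0.0, 0.2, 6.3] [-0.007, 0.004, 0.002]
```

View pics/w4d.png

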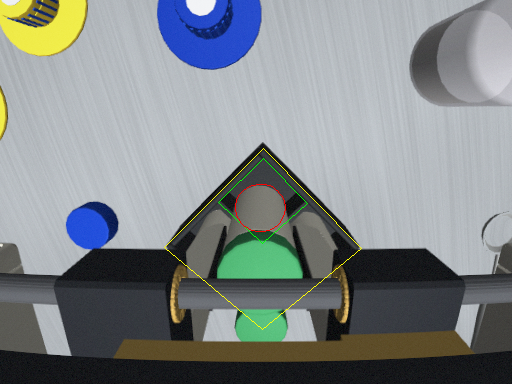

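Call:
play_rows(linear=[[0,0.1,1.5],[0,0.1,3],[0.1,0.1,4.5],[0.1,0.1,5.5],[0.1,0.1,6]], rot=[[0,0,0],[0,0,0],[0,0,0],[0,0,0],[0,0,0]], claw=[0.2,0.2,0.2,0.2,0.2])

```text
time: 8.4
position: [0.5599, 0.0888, 0.0727]
tcp_rot: [0.0, 0.789, 0.614, 0.0]
contact_force: [-0.1, -0.9, -1.5]
gripper_width: 0.0404
```

Call:
play_rows(linear=[[0,0,0.2],[0,0,0.4],[0,0,0.4]], rot=[[0,0,0],[0,0,0],[0,0,0]], claw=[0.2,0.2,0.2])

```text
time: 8.65
position: [0.5601, 0.0893, 0.0692]
tcp_rot: [0.0, 0.789, 0.614, 0.0]
contact_force: [-0.5, -0.6, -2.1]
gripper_width: 0.0402
```

Call:
play_rows(linear=[[-0.1,-0.1,0.1],[-0.2,-0.2,0.3],[-0.2,-0.2,0.4],[-0.2,-0.2,0.5]], rot=[[0,0,0],[0,0,0],[0,0,0],[0,0,0]], claw=[0.2,0.2,0.2,0.2])

```text
time: 8.98
position: [0.5571, 0.0879, 0.0639]
tcp_rot: [0.0, 0.789, 0.614, 0.0]
contact_force: [-0.4, 0.6, 5.6]
gripper_width: 0.0404
```

```bash
python3 -c "
from w import *
move([0.5576,0.0859,.064],-14.5,n=1)
"
```

```text
t 8.9833 p [0.5571 0.0879 0.0639] F [-0.4  0.6  5.6] w 0.0404 yaw -14.2
total [-0.19  0.09 -0.01] [ 0.    -0.     0.005]
[-0.2, 0.1, -0.0] [0.0, -0.0, 0.005]
```

Call:
play_rows(linear=[[0,0,-0.1],[0,0,-0.1],[0,0,-0.1],[0,0,-0.1],[0,0,-0.1]], rot=[[0,0,0],[0,0,0],[0,0,0],[0,0,0],[0,0,0]], claw=[0.44,0.5,0.6,0.65,0.65])

```text
time: 9.4
position: [0.5572, 0.088, 0.0647]
tcp_rot: [0.0, 0.789, 0.614, 0.0]
contact_force: [0.1, -0.6, 0.3]
gripper_width: 0.0593
```

Call:
play_rows(linear=[[0,0,0],[0,0,-1],[0,0,-4],[0,0,-8],[0,0,-12]], rot=[[0,0,0],[0,0,0],[0,0,0],[0,0,0],[0,0,0]], claw=[0.65,0.65,0.65,0.8,1])

```text
time: 9.82
position: [0.5563, 0.0878, 0.186]
tcp_rot: [-0.0, 0.789, 0.614, -0.001]
contact_force: [0.8, 0.6, 0.1]
gripper_width: 0.0693
```

```bash
python3 -c "
from w import *
c,im,o=wr('w5')
move([0.549,0.2,.14],-14.5,n=5,o=o)
from workcell import imaging
s=imaging.snapshot('side');cv2.imwrite('pics/s3.png',cv2.resize(s['image'][100:260,180:340],None,fx=3.5,fy=3.5))
"
```

```text
t 9.8167 p [0.5563 0.0878 0.186 ] F [0.8 0.6 0.1] w 0.0693 yaw -14.2
total [10.71 -3.46  4.59] [-0.002  0.001  0.005]
[2.1, -0.7, 0.9] [-0.0, 0.0, 0.001]
[4.3, -1.4, 1.8] [-0.001, 0.001, 0.002]
[6.4, -2.1, 2.8] [-0.001, 0.001, 0.003]
[8.6, -2.8, 3.7] [-0.001, 0.001, 0.004]
[10.7, -3.5, 4.6] [-0.002, 0.001, 0.005]
```

View pics/w5.png

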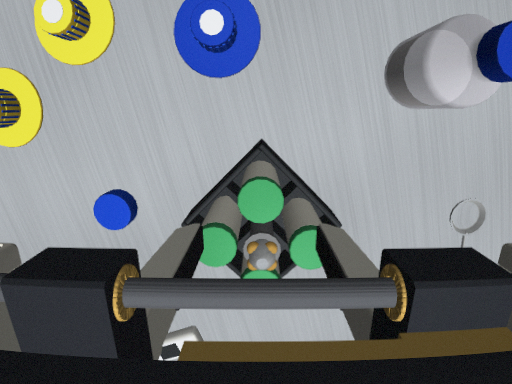

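View pics/s3.png

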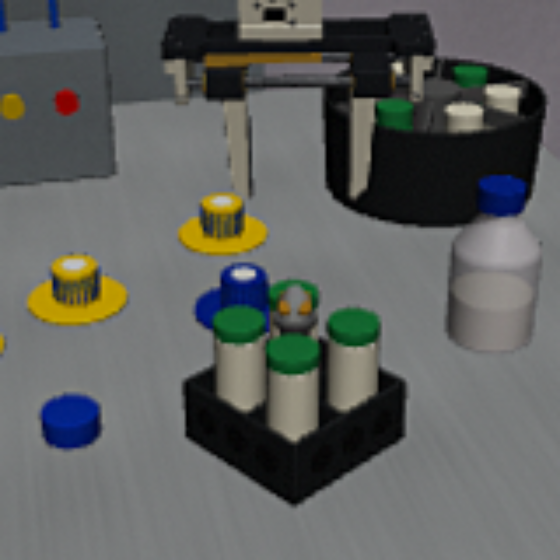

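```bash
python3 -c "
from h import *
for n in ('w1','w3','w4','w5'):
  z=np.load(n+'.npz');c=(z['K'],z['D'],z['R'],z['t']);im=z['im']
  hsv=cv2.cvtColor(im,cv2.COLOR_BGR2HSV); h=hsv[...,0].astype(int)
  b=(abs(h-115)<12)&(hsv[...,1]>120)&(hsv[...,2]>40)
  for mm,st,ce in comps(b,600):
    sh=lambda x,y:np.r_[circ(x,y,0,.048),circ(x,y,.005,.048)]
    hm=np.zeros(mm.shape,np.uint8);ys,xs=np.nonzero(mm);cv2.fillConvexPoly(hm,cv2.convexHull(np.c_[xs,ys].astype(np.int32)),1)
    print(n,ce.round(),fitmask(c,hm>0,sh,ray(c,[ce],.005)[0,:2]))
  w=(hsv[...,1]<40)&(hsv[...,2]>200)
  for mm,st,ce in comps(w,60):
    print('  white',ce.round(1),st[4],ray(c,[ce],.04).round(4))
  m=(abs(h-18)<10)&(hsv[...,1]>80); m[270:]=0
  L=[(ce,st[4]) for mm,st,ce in comps(m,8)]
  for ce,a in L: print('  brass',ce.round(1),a,ray(c,[ce],.1246).round(4)[0,:2])
"
```

```text
w1 [123. 120.] (array([0.38585091, 0.10957772]), np.float64(0.4650123394415189))
  white [ 2.1 13.8] 90 [[0.2834 0.2456 0.04  ]]
  white [193.8 266.1] 428 [[ 0.4065 -0.1098  0.04  ]]
  brass [20.  21.9] 432 [0.3603 0.1869]
  brass [46.9 35.9] 118 [0.3804 0.1678]
  brass [261.9 114.3] 72 [0.5409 0.0555]
  brass [282.7 114. ] 74 [0.5584 0.0512]
  brass [261.8 135.1] 67 [0.5363 0.0383]
  brass [282.5 135.1] 67 [0.5539 0.0337]
  brass [ 87.4 266.5] 120 [ 0.3313 -0.0435]
  brass [431.3 266.5] 116 [ 0.6721 -0.1319]
w3 [217.  38.] (array([0.55061251, 0.25597447]), np.float64(0.9813074306414561))
w3 [469.  53.] (array([0.86244486, 0.17779452]), np.float64(0.6469204965936992))
w3 [125. 198.] (array([0.38551045, 0.10434786]), np.float64(0.4203017595434698))
  white [70.4 19.1] 317 [[0.3974 0.3133 0.04  ]]
  white [212.2  29.5] 364 [[0.5505 0.256  0.04  ]]
  white [431.6  85.6] 1180 [[0.7831 0.1369 0.04  ]]
  white [  5.7 106.1] 214 [[0.2783 0.2474 0.04  ]]
  brass [90.2 30.6] 269 [0.4547 0.261 ]
  brass [117.1  41.3] 97 [0.4749 0.2456]
  brass [96.2 15.9] 17 [0.4639 0.2706]
  brass [98.6 22.1]
[... 1724 characters left out ...]
 [[0.5506 0.2559 0.04  ]]
  white [453.6  89.1] 379 [[0.7782 0.136  0.04  ]]
  white [180.4 340.7] 182 [[ 0.4022 -0.0936  0.04  ]]
  brass [75.3 23.3] 387 [0.4602 0.2572]
  brass [103.3  39.6] 114 [0.4771 0.2402]
  brass [84.1 14.1] 37 [0.4688 0.2612]
  brass [ 34.1 108.4] 153 [0.4044 0.2096]
  brass [ 6.1 92.1] 14 [0.3859 0.2283]
  brass [ 8.  96.3] 38 [0.3862 0.2248]
  brass [ 10.1 110.1] 246 [0.3834 0.2145]
  brass [  6.5 123.2] 17 [0.3758 0.206 ]
  brass [251.7 246.8] 95 [0.5411 0.0549]
  brass [271.4 246.9] 94 [0.5573 0.0507]
  brass [250.1 265.7] 46 [0.5352 0.0378]
  brass [272.9 266. ] 41 [0.5543 0.0326]
  brass [390.1 266.7] 87 [0.6543 0.0054]
  brass [128.4 266.9] 83 [0.4302 0.062 ]
```

Call:
play_rows(linear=[[2,-0.7,0],[5,-1.6,0],[8,-2.6,0.5],[10.7,-3.5,1],[10.7,-3.5,1]], rot=[[0,0,0],[0,0,0],[0,0,0],[0,0,0],[0,0,0]], claw=[1,1,1,1,1])

```text
time: 10.33
position: [0.5468, 0.2093, 0.173]
tcp_rot: [-0.003, 0.786, 0.619, 0.0]
contact_force: [-0.8, 0.4, -1.7]
gripper_width: 0.0928
```

```bash
python3 -c "
from w import *
c,im,o=wr('w6')
hsv=cv2.cvtColor(im,cv2.COLOR_BGR2HSV); h=hsv[...,0].astype(int)
b=(abs(h-115)<12)&(hsv[...,1]>120)&(hsv[...,2]>40)
for mm,st,ce in comps(b,1500):
    sh=lambda x,y:np.r_[circ(x,y,0,.048),circ(x,y,.005,.048)]
    hm=np.zeros(mm.shape,np.uint8);ys,xs=np.nonzero(mm);cv2.fillConvexPoly(hm,cv2.convexHull(np.c_[xs,ys].astype(np.int32)),1)
    print(ce.round(),fitmask(c,hm>0,sh,ray(c,[ce],.005)[0,:2]))
w=(hsv[...,1]<40)&(hsv[...,2]>200)
for mm,st,ce in comps(w,300): print('  white',ce.round(1),st[4],ray(c,[ce],.04).round(4))
move([0.5505,0.256,.09],-14.5,n=5,o=o)
"
```

```text
[254. 138.] (array([0.55024666, 0.25582081]), np.float64(0.9828746384780471))
  white [ 94.4 124. ] 392 [[0.3974 0.3131 0.04  ]]
  white [252.7 142.2] 410 [[0.5505 0.2558 0.04  ]]
t 10.3333 p [0.5468 0.2093 0.173 ] F [-0.8  0.4 -1.7] w 0.0928 yaw -13.5
total [ 4.6  -0.7   8.32] [-0.005 -0.004  0.017]
[0.9, -0.1, 1.7] [-0.001, -0.001, 0.003]
[1.8, -0.3, 3.3] [-0.002, -0.002, 0.007]
[2.8, -0.4, 5.0] [-0.003, -0.002, 0.01]
[3.7, -0.6, 6.7] [-0.004, -0.003, 0.013]
[4.6, -0.7, 8.3] [-0.005, -0.004, 0.017]
```

View pics/w6.png

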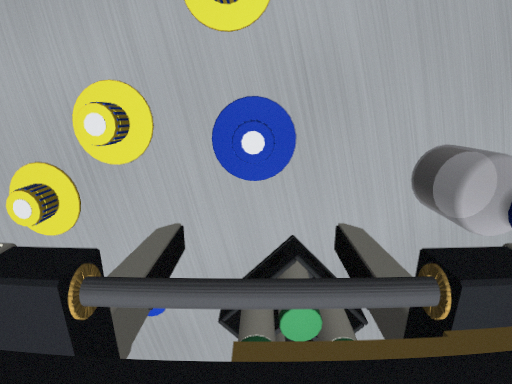

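Call:
play_rows(linear=[[1.2,-0.1,1],[2.6,-0.3,3],[4,-0.6,5.5],[4.6,-0.6,7.5],[4.6,-0.6,8.3]], rot=[[0,0,0],[0,0,0],[0,0,0],[0,0,0],[0,0,0]], claw=[1,1,1,1,1])

```text
time: 10.8
position: [0.5532, 0.2469, 0.0882]
tcp_rot: [-0.001, 0.789, 0.615, -0.002]
contact_force: [-0.1, -0.5, -0.0]
gripper_width: 0.0931
```

Call:
play_rows(linear=[[0,0,0],[0,0,0],[0,0,0]], rot=[[0,0,0],[0,0,0],[0,0,0]], claw=[1,1,1])

```text
time: 11.05
position: [0.5563, 0.2449, 0.093]
tcp_rot: [0.001, 0.79, 0.613, 0.001]
contact_force: [-0.2, 1.1, 0.9]
gripper_width: 0.0931
```

```bash
python3 -c "
from w import *
move([0.5505,0.256,.012],-14.5,n=5)
"
```

```text
t 11.05 p [0.5563 0.2449 0.093 ] F [-0.2  1.1  0.9] w 0.0931 yaw -14.4
total [ 0.93 -0.86  8.1 ] [ 0.003 -0.001  0.003]
[0.2, -0.2, 1.6] [0.001, -0.0, 0.001]
[0.4, -0.3, 3.2] [0.001, -0.0, 0.001]
[0.6, -0.5, 4.9] [0.002, -0.0, 0.002]
[0.7, -0.7, 6.5] [0.002, -0.0, 0.002]
[0.9, -0.9, 8.1] [0.003, -0.001, 0.003]
```

Call:
play_rows(linear=[[0.4,-0.4,1],[0.9,-0.8,2],[0.9,-0.8,3],[0.9,-0.8,3.5],[0.9,-0.8,3.5]], rot=[[0,0,0],[0,0,0],[0,0,0],[0,0,0],[0,0,0]], claw=[1,1,1,1,1])

```text
time: 11.47
position: [0.5479, 0.2568, 0.0547]
tcp_rot: [-0.0, 0.789, 0.614, -0.002]
contact_force: [-0.4, -0.0, 0.4]
gripper_width: 0.0928
```

```bash
python3 -c "
from w import *
move([0.5505,0.256,.012],-14.5,n=5)
"
```

```text
t 11.4667 p [0.5479 0.2568 0.0547] F [-0.4 -0.   0.4] w 0.0928 yaw -14.2
total [-0.01  0.28  4.27] [-0.003  0.002  0.006]
[-0.0, 0.1, 0.9] [-0.001, 0.0, 0.001]
[-0.0, 0.1, 1.7] [-0.001, 0.001, 0.002]
[-0.0, 0.2, 2.6] [-0.002, 0.001, 0.003]
[-0.0, 0.2, 3.4] [-0.002, 0.002, 0.005]
[-0.0, 0.3, 4.3] [-0.003, 0.002, 0.006]
```

Call:
play_rows(linear=[[0,0.1,1],[0,0.2,2.2],[0,0.2,3.4],[0,0.2,4.2],[0,0.2,4.2]], rot=[[0,0,0],[0,0,0],[0,0,0],[0,0,0],[0,0,0]], claw=[1,1,1,1,1])

```text
time: 11.88
position: [0.5496, 0.2558, 0.012]
tcp_rot: [-0.001, 0.789, 0.614, -0.002]
contact_force: [-0.3, 0.5, -0.2]
gripper_width: 0.0929
```

Call:
play_rows(linear=[[0,0,0],[0,0,0]], rot=[[0,0,0],[0,0,0]], claw=[1,1])

```text
time: 12.05
position: [0.5516, 0.2565, 0.0147]
tcp_rot: [0.0, 0.789, 0.614, 0.0]
contact_force: [0.9, 0.1, 0.3]
gripper_width: 0.0928
```

```bash
python3 -c "
from w import *
move([0.5505,0.256,.009],-14.5,n=1)
"
```

```text
t 12.05 p [0.5516 0.2565 0.0147] F [0.9 0.1 0.3] w 0.0928 yaw -14.2
total [-0.08 -0.1   0.57] [ 0.    -0.     0.005]
[-0.1, -0.1, 0.6] [0.0, -0.0, 0.005]
```

Call:
play_rows(linear=[[0,-0.1,0.4],[-0.1,-0.1,0.6],[-0.1,-0.1,0.6],[-0.1,-0.1,0.6],[-0.1,-0.1,0.6]], rot=[[0,0,0],[0,0,0],[0,0,0],[0,0,0],[0,0,0]], claw=[1,0.7,0.6,0.55,0.5], force=20)

```text
time: 12.47
position: [0.5502, 0.2559, 0.0088]
tcp_rot: [0.0, 0.789, 0.614, 0.0]
contact_force: [0.5, 1.0, 0.3]
gripper_width: 0.0714
```

Call:
play_rows(linear=[[0,0,0],[0,0,0],[0,0,0],[0,0,0],[0,0,0]], rot=[[0,0,0],[0,0,0],[0,0,0],[0,0,0],[0,0,0]], claw=[0.4,0.3,0.2,0.2,0.2], force=20)

```text
time: 12.88
position: [0.5502, 0.2559, 0.0087]
tcp_rot: [0.0, 0.789, 0.614, 0.0]
contact_force: [-0.3, -0.1, 0.7]
gripper_width: 0.0439
```

Call:
play_rows(linear=[[0,0,0],[0,0,0],[0,0,0],[0,0,0],[0,0,0]], rot=[[0,0,0],[0,0,0],[0,0,0],[0,0,0],[0,0,0]], claw=[0.2,0.2,0.2,0.2,0.2], force=50)

```text
time: 13.3
position: [0.5502, 0.2558, 0.0087]
tcp_rot: [0.0, 0.789, 0.614, 0.0]
contact_force: [0.0, -0.2, 1.1]
gripper_width: 0.0435
```

```bash
python3 -c "
from w import *
move([0.5505,0.256,.2],-14.5,n=1)
"
```

```text
t 13.3 p [0.5502 0.2558 0.0087] F [ 0.  -0.2  1.1] w 0.0435 yaw -14.2
total [  0.02   0.03 -19.13] [ 0.    -0.     0.005]
[0.0, 0.0, -19.1] [0.0, -0.0, 0.005]
```

Call:
play_rows(linear=[[0,0,-1],[0,0,-3],[0,0,-6],[0,0,-9],[0,0,-12]], rot=[[0,0,0],[0,0,0],[0,0,0],[0,0,0],[0,0,0]], claw=[0.2,0.2,0.2,0.2,0.2])

```text
time: 13.72
position: [0.5495, 0.2555, 0.1301]
tcp_rot: [-0.0, 0.789, 0.614, -0.001]
contact_force: [0.3, 1.0, -0.6]
gripper_width: 0.0434
```

Call:
play_rows(linear=[[0,0,-3],[0,0,-5],[0,0,-6],[0,0,-6],[0,0,-6]], rot=[[0,0,0],[0,0,0],[0,0,0],[0,0,0],[0,0,0]], claw=[0.2,0.2,0.2,0.2,0.2])

```text
time: 14.13
position: [0.5494, 0.2558, 0.1882]
tcp_rot: [-0.0, 0.789, 0.614, -0.0]
contact_force: [-0.0, 0.5, -1.7]
gripper_width: 0.043
```

```bash
python3 -c "
from w import *
move([0.547,0.0447,.185],-14.5,n=8)
"
```

```text
t 14.1333 p [0.5494 0.2558 0.1882] F [-0.   0.5 -1.7] w 0.043 yaw -14.2
total [-20.52   4.94   0.33] [-0.001  0.     0.005]
[-2.6, 0.6, 0.0] [-0.0, 0.0, 0.001]
[-5.1, 1.2, 0.1] [-0.0, 0.0, 0.001]
[-7.7, 1.9, 0.1] [-0.0, 0.0, 0.002]
[-10.3, 2.5, 0.2] [-0.001, 0.0, 0.003]
[-12.8, 3.1, 0.2] [-0.001, 0.0, 0.003]
[-15.4, 3.7, 0.2] [-0.001, 0.0, 0.004]
[-18.0, 4.3, 0.3] [-0.001, 0.0, 0.005]
[-20.5, 4.9, 0.3] [-0.001, 0.0, 0.005]
```

Call:
play_rows(linear=[[-2,0.5,0],[-5,1.2,0],[-8,1.9,0],[-11,2.6,0],[-14,3.4,0]], rot=[[0,0,0],[0,0,0],[0,0,0],[0,0,0],[0,0,0]], claw=[0.2,0.2,0.2,0.2,0.2])

```text
time: 14.55
position: [0.5467, 0.1105, 0.1863]
tcp_rot: [-0.001, 0.789, 0.614, -0.002]
contact_force: [0.4, -0.4, -0.6]
gripper_width: 0.0431
```

```bash
python3 -c "
from w import *
for n,box,zz in (('w1',(225,85,320,170),0),('w5',(230,225,295,275),0)):
  z=np.load(n+'.npz');c=(z['K'],z['D'],z['R'],z['t']);im=z['im']
  if n=='w1':
    tip=np.array([340,283])/7+[225,85]-.43; col=np.array([330,273])/7+[225,85]-.43
    print(tip,ray(c,[tip],.138).round(4),ray(c,[col],.114).round(4))
  x0,y0,x1,y1=box
  d=cv2.resize(im[y0:y1,x0:x1],None,fx=7,fy=7,interpolation=cv2.INTER_CUBIC)
  S=[.547,.0445]
  for zz,r in ((.138,.005),(.114,.017)):
    p=(proj(c,circ(*S,zz,r))-[x0,y0]+.5)*7-.5
    cv2.polylines(d,[p.round().astype(int)],True,(0,0,255),1)
  cv2.imwrite(f'pics/{n}o.png',d)
move([0.547,0.0447,.185],-14.5,n=5)
"
```

```text
[273.14142857 124.99857143] [[0.5476 0.0448 0.138 ]] [[0.5475 0.0452 0.114 ]]
t 14.55 p [0.5467 0.1105 0.1863] F [ 0.4 -0.4 -0.6] w 0.0431 yaw -14.2
total [-6.37  1.64  0.14] [-0.005  0.002  0.006]
[-1.3, 0.3, 0.0] [-0.001, 0.0, 0.001]
[-2.5, 0.7, 0.1] [-0.002, 0.001, 0.002]
[-3.8, 1.0, 0.1] [-0.003, 0.001, 0.003]
[-5.1, 1.3, 0.1] [-0.004, 0.002, 0.005]
[-6.4, 1.6, 0.1] [-0.005, 0.002, 0.006]
```

View pics/w1o.png

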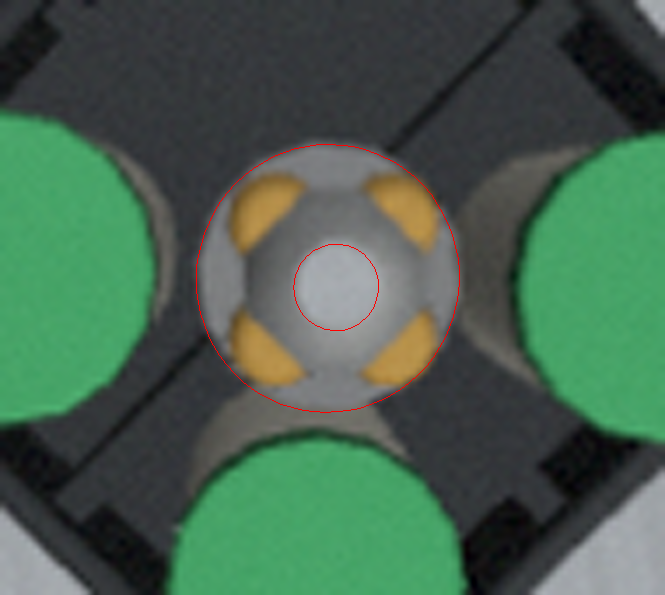

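View pics/w5o.png

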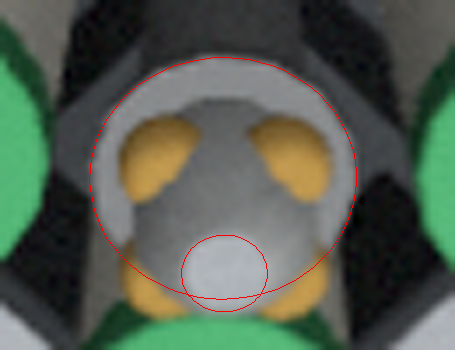

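Call:
play_rows(linear=[[-2,0.5,0],[-4,1,0],[-5.5,1.4,0],[-6.4,1.6,0],[-6.4,1.6,0]], rot=[[0,0,0],[0,0,0],[0,0,0],[0,0,0],[0,0,0]], claw=[0.2,0.2,0.2,0.2,0.2])

```text
time: 14.97
position: [0.5473, 0.0429, 0.1873]
tcp_rot: [-0.0, 0.79, 0.612, -0.002]
contact_force: [-0.2, 0.0, -0.9]
gripper_width: 0.0435
```

Call:
play_rows(linear=[[0,0,0],[0,0,0],[0,0,0],[0,0,0]], rot=[[0,0,0],[0,0,0],[0,0,0],[0,0,0]], claw=[0.2,0.2,0.2,0.2])

```text
time: 15.3
position: [0.5484, 0.0473, 0.1884]
tcp_rot: [-0.0, 0.788, 0.615, -0.0]
contact_force: [-0.6, 0.3, -1.0]
gripper_width: 0.0429
```

```bash
python3 -c "
from w import *
move([0.5474,0.045,.16],-14.5,n=3)
from workcell import imaging
s=imaging.snapshot('side');cv2.imwrite('pics/s4.png',cv2.resize(s['image'][120:240,200:320],None,fx=4.5,fy=4.5))
"
```

```text
t 15.3 p [0.5484 0.0473 0.1884] F [-0.6  0.3 -1. ] w 0.0429 yaw -14.1
total [-0.25 -0.04  2.84] [-0.001 -0.     0.007]
[-0.1, -0.0, 0.9] [-0.0, -0.0, 0.002]
[-0.2, -0.0, 1.9] [-0.0, -0.0, 0.005]
[-0.3, -0.0, 2.8] [-0.001, -0.0, 0.007]
```

View pics/s4.png

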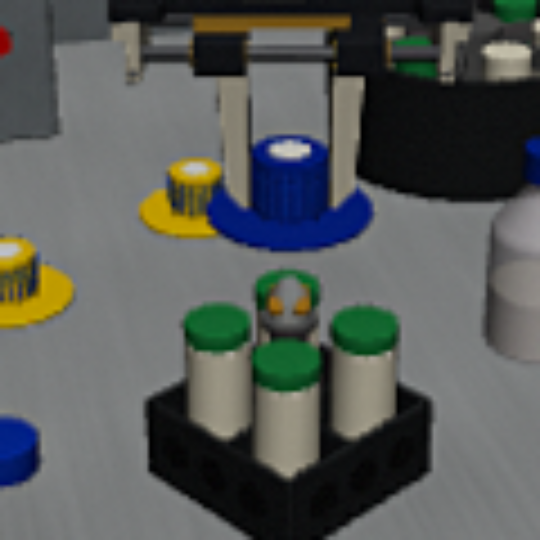

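Call:
play_rows(linear=[[-0.1,0,1],[-0.2,0,2],[-0.2,0,3],[-0.2,0,3.5],[-0.2,0,3.5]], rot=[[0,0,0],[0,0,0],[0,0,0],[0,0,0],[0,0,0]], claw=[0.2,0.2,0.2,0.2,0.2])

```text
time: 15.77
position: [0.5466, 0.0439, 0.1516]
tcp_rot: [-0.001, 0.789, 0.614, -0.002]
contact_force: [0.3, 0.3, -0.7]
gripper_width: 0.0434
```

Call:
play_rows(linear=[[0,0,0],[0,0,0],[0,0,0],[0,0,0],[0,0,0]], rot=[[0,0,0],[0,0,0],[0,0,0],[0,0,0],[0,0,0]], claw=[0.2,0.2,0.2,0.2,0.2], force=60)

```text
time: 16.18
position: [0.5482, 0.0439, 0.154]
tcp_rot: [0.0, 0.789, 0.614, 0.0]
contact_force: [-0.0, 0.3, -1.5]
gripper_width: 0.0434
```

```bash
python3 -c "
from w import *
move([0.5474,0.045,.14],-14.5,n=3)
"
```

```text
t 16.1833 p [0.5482 0.0439 0.154 ] F [-0.   0.3 -1.5] w 0.0434 yaw -14.2
total [ 0.09 -0.11  1.4 ] [ 0.001 -0.     0.005]
[0.0, -0.0, 0.5] [0.0, -0.0, 0.002]
[0.1, -0.1, 0.9] [0.0, -0.0, 0.003]
[0.1, -0.1, 1.4] [0.001, -0.0, 0.005]
```

Call:
play_rows(linear=[[0.1,-0.1,0.1],[0.1,-0.1,0.4],[0.1,-0.1,0.8],[0.1,-0.1,1.2],[0.1,-0.1,1.2]], rot=[[0,0,0],[0,0,0],[0,0,0],[0,0,0],[0,0,0]], claw=[0.2,0.2,0.2,0.2,0.2])

```text
time: 16.6
position: [0.5465, 0.0451, 0.1405]
tcp_rot: [-0.001, 0.789, 0.614, -0.001]
contact_force: [-0.7, -0.4, -1.0]
gripper_width: 0.0431
```

Call:
play_rows(linear=[[0,0,0],[0,0,0],[0,0,0]], rot=[[0,0,0],[0,0,0],[0,0,0]], claw=[0.2,0.2,0.2])

```text
time: 16.85
position: [0.5474, 0.045, 0.1417]
tcp_rot: [0.0, 0.789, 0.614, 0.0]
contact_force: [-0.5, -0.3, -0.1]
gripper_width: 0.0433
```

Call:
play_rows(linear=[[0,0,0.1],[0,0,0.2],[0,0,0.3],[0,0,0.4],[0,0,0.5]], rot=[[0,0,0],[0,0,0],[0,0,0],[0,0,0],[0,0,0]], claw=[0.2,0.2,0.2,0.2,0.2])

```text
time: 17.27
position: [0.5476, 0.0449, 0.137]
tcp_rot: [0.0, 0.789, 0.614, 0.0]
contact_force: [-1.4, -0.3, 6.7]
gripper_width: 0.0431
```

Call:
play_rows(linear=[[0,0,0.1],[0,0,0.2],[0,0,0.2]], rot=[[0,0,0],[0,0,0],[0,0,0]], claw=[0.2,0.2,0.2])

```text
time: 17.52
position: [0.548, 0.0448, 0.1363]
tcp_rot: [0.0, 0.789, 0.614, 0.001]
contact_force: [-2.8, -0.1, 8.2]
gripper_width: 0.0432
```

Call:
play_rows(linear=[[0,-0.1,0.1],[0,-0.1,0.2],[0,-0.1,0.2]], rot=[[0,0,0],[0,0,0],[0,0,0]], claw=[0.2,0.2,0.2])

```text
time: 17.77
position: [0.548, 0.0448, 0.1351]
tcp_rot: [0.001, 0.789, 0.614, 0.002]
contact_force: [-1.0, 0.4, 10.3]
gripper_width: 0.0428
```

Call:
play_rows(linear=[[0,0,0.1],[0,0,0.2],[0,0,0.2]], rot=[[0,0,0],[0,0,0],[0,0,0]], claw=[0.2,0.2,0.2])

```text
time: 18.02
position: [0.5477, 0.0448, 0.1322]
tcp_rot: [0.001, 0.789, 0.614, 0.001]
contact_force: [-0.7, -0.6, 4.3]
gripper_width: 0.0432
```

Clicked past at about TCP z 0.133. Continuing on to the collar.

Call:
play_rows(linear=[[0,0,0.1],[0,0,0.3],[0,0,0.4],[0,0,0.5],[0,0,0.5]], rot=[[0,0,0],[0,0,0],[0,0,0],[0,0,0],[0,0,0]], claw=[0.2,0.2,0.2,0.2,0.2])

```text
time: 18.43
position: [0.5464, 0.0452, 0.1245]
tcp_rot: [0.0, 0.789, 0.614, -0.0]
contact_force: [3.3, -0.6, -8.1]
gripper_width: 0.0436
```

Call:
play_rows(linear=[[0,0,0.1],[0,0,0.2],[0,0,0.2]], rot=[[0,0,0],[0,0,0],[0,0,0]], claw=[0.2,0.2,0.2])

```text
time: 18.68
position: [0.5456, 0.0455, 0.1233]
tcp_rot: [-0.001, 0.789, 0.614, -0.001]
contact_force: [1.0, -1.0, -3.2]
gripper_width: 0.043
```

Call:
play_rows(linear=[[0,0.1,0.1],[0,0.1,0.1],[0,0.1,0.2],[0,0.1,0.2]], rot=[[0,0,0],[0,0,0],[0,0,0],[0,0,0]], claw=[0.2,0.2,0.2,0.2])

```text
time: 19.02
position: [0.547, 0.0454, 0.1227]
tcp_rot: [-0.001, 0.789, 0.614, 0.0]
contact_force: [-2.1, 0.5, 5.2]
gripper_width: 0.0431
```

Call:
play_rows(linear=[[0,0,0.1],[0,0,0.1],[0,0,0.1]], rot=[[0,0,0],[0,0,0],[0,0,0]], claw=[0.2,0.2,0.2])

```text
time: 19.27
position: [0.547, 0.0454, 0.1226]
tcp_rot: [-0.001, 0.789, 0.614, 0.0]
contact_force: [-4.0, 0.6, 10.6]
gripper_width: 0.0432
```

Call:
play_rows(linear=[[0,-0.05,0.03],[0,-0.05,0.03],[0,-0.05,0.03],[0,-0.05,0.03]], rot=[[0,0,0],[0,0,0],[0,0,0],[0,0,0]], claw=[0.2,0.2,0.2,0.2])

```text
time: 19.6
position: [0.547, 0.0454, 0.1226]
tcp_rot: [-0.0, 0.789, 0.614, 0.001]
contact_force: [-2.8, 0.9, 11.9]
gripper_width: 0.0432
```

```bash
python3 -c "
from w import *
from workcell import imaging
o=status.get_obs(); print(o['time'],o['position'],o['contact_force'],o['joint_vel'].round(3))
s=imaging.snapshot('side');cv2.imwrite('pics/s5.png',cv2.resize(s['image'][120:240,200:320],None,fx=4.5,fy=4.5))
o=status.get_obs(); print(o['contact_force'])
s=imaging.snapshot('top');cv2.imwrite('pics/t5.png',s['image'])
o=status.get_obs(); print(o['contact_force'])
"
```

```text
19.6 [0.54697405 0.04542842 0.12260445] [-2.80705185  0.8604506  11.86352626] [-0.002 -0.002  0.001  0.    -0.001  0.001 -0.   ]
[-2.90141032 -0.20011426 11.57182055]
[-3.39513741 -0.34985621 11.48720941]
```

View pics/s5.png

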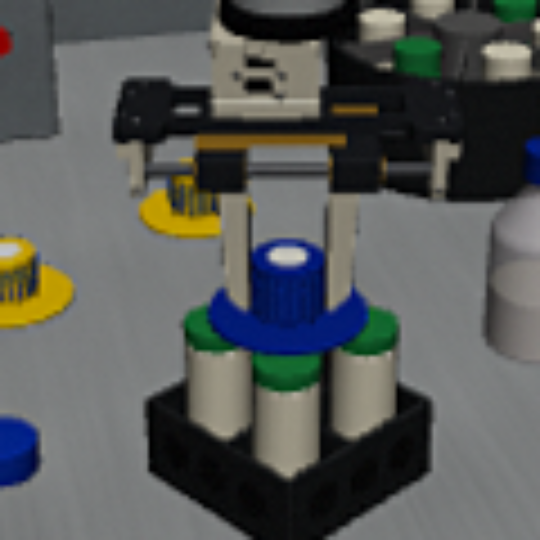

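View pics/t5.png

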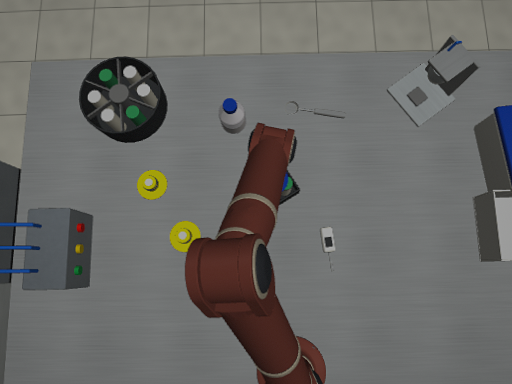

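```bash
python3 -c "
from workcell import env,status
print(env.hand_in()); o=status.get_obs(); print(o['time'],o['position'],o['contact_force'])
"
```

```text
the job is handed in; nothing more can be done
None
the job is handed in; nothing more can be done
```

The loose vial is standing upright in the empty cell, and the blue locking cap is fully home on the stud. I handed the job in at about 19.7 s with the arm still pressing the cap down; `hand_in` gave no verdict.

- **Vial:** I lowered it until it touched the cell floor (5.6 N) and let go. The wrist and side pictures then showed it upright, with the other three vials still in their cells.
- **Cap:** The force rose to about 10.3 N, dropped to 4.3 N at the click, then turned negative as the balls pulled the cap down. It stopped on the collar with the tool at z = 0.1226 m, against 0.1227 m predicted. The side picture shows the flange level just above the lids.
- **Final push:** The force before hand-in was steady at about 11.5 N downward, with about 3 N of sideways force left over. Grip was set at 60 N.
- **Other things on the bench:** Those visible in the last pictures had not moved, and the arm never touched any of them. In the last top picture the arm hid the crate, one yellow cap and the small blue screw cap; the side picture still showed part of the screw cap and the crate.

No check disagreed. Small wobbles of the arm after fast moves were corrected before each grasp and placement.

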